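Seat a keyed stirrer shaft in its drive pulley and hold it for the grub screw

ROBOT

A 6-joint arm with a two-finger parallel gripper is mounted at the origin on the work surface. World frame = base frame: x ahead of the robot, y to its left, z up, the work surface at z = 0. Lengths are in m, angles in rad, forces in N, time in s.
With the tool pointing down it reaches from about 0.425 to 0.95 m from the base axis. Payload 3.5 kg.
Tool frame: the origin (TCP) lies on the centre line of the jaws, within the pads' length; the fingertips stand 8 mm ahead of it and the grasp point (between the pads) lies 11 mm behind it; z points along the fingers, y is the line along which they close (so a half turn about z gives the same grasp; the last joint's range is limited). The gripper opens to 85 mm and grips with 20 to 120 N. Pads are 22 mm wide; open, the fingers measure 114 mm over their backs; the gripper's body (76 mm by 85 mm) begins 54 mm behind the grasp point. The pads swing forward as they close: fully open they stand 13 mm farther back than shut.
Start: joints at [1.065, 0.286, 1.577, -0, 1.279, -0.15], TCP at [0.235, 0.633, 0.207] pointing down, gripper open.
Joint ranges: [-2.77, 2.77], [-0.9, 2.22], [0.21, 2.48], [-1.53, 4.67], [0.24, 2.81], [-2.84, 2.84]. Speed limits (rad/s): [2.79, 2.79, 3.14, 3.14, 3.14, 3.14].

INTERFACE

Orientations are given as a unit quaternion [x, y, z, w].
In Python, from plant import ctrl gives the robot as it stands. The module is installed in compiled form; this text tells all that it offers.
- The arm moves only by the tool send_rows, never from a script. Its argument "steps" is a list of rows, each a list of 5 numbers: the shift along the tool's x, y, z in m, then the turn about the tool's z in degrees, then the opening, from -1 (shut) to 1 (fully open). A call has 1 to 12 rows; each row is the pose to reach, as a shift and turn from the pose commanded when the call began, along the tool's axes at that moment; what a row does not reach only later rows make up. A row lasts 1/10 s, in which the tool goes at most 50 mm and 8.59 degrees, less where a joint would pass 70% of its speed; a pose out of reach is approached as far as the arm can. A call with a gripper value outside its range is refused whole. The fingers move at their own pace and stop on an object; "squeeze" is the grip in N (left out, the last holds). Time passes only in rows, so rows that repeat a pose let the fingers close. It gives the time, the measured TCP pose, the force, the opening and the grip force at its end, in the units of the state.
- ctrl.get_state(): the state, without advancing time (a new reading comes with each control period).
- ctrl.read_camera(name): name is "side" or "top" or "wrist"; returns the picture (384x512x3 uint8, red, green, blue); there is no depth.
- ctrl.calibration(name): a dict with "intrinsics" (3x3 intrinsics, pixels), "extrinsics" (4x4, takes a point from world to camera coordinates); the wrist camera has in their place "tool_from_camera" (4x4, takes a point from camera to tool coordinates, whose origin is the TCP and whose axes are the flange's). Camera axes: x right, y up, looking along -z (the intrinsics and any distortion apply to the point x, -y, -z); pixel columns grow to the right and rows downward; lengths in m; the calibration is good to about 2 mm. The wrist camera is an equidistant fisheye: a pixel r from the principal point sees the ray r / f radians off the axis. A picture is of the moment at which its call begins: read the wrist's pose just before it. calibration takes no time and is no camera call.
- ctrl.sign_off(): hands the job in; it is judged then, once.
The state is a dict: "time": time; "qpos": joint angles; "dq": joint speeds; "joint_efforts": joint torques, N m; "eef_pos": TCP position; "tcp_rot": TCP orientation; "contact_force": force on the tool from outside, world axes, zero at the start; "wrist_torque": the same for the moment, N m; "opening": opening from 0.0 (shut) to 1.0 (fully open); "finger_force": force on a finger pad.
Only numpy, scipy, OpenCV 4.12 (cv2) and the standard library are available. Lean on these libraries where they do the work, as an engineer would, in place of code of your own. Each camera call takes 0.05 s, during which the arm holds its last target. There are 200 camera calls.

TASK

Take the spare stirrer shaft - the larger of the two that carry a key - out of the parts tray and fit it key end down into the hub of the stirrer drive: turn it until its key slips into the keyway, then push it on against the spring until its collar is fully home on the hub. Finish still holding it pressed down there, so that I can tighten the grub screw; let go and the spring lifts it again. Leave the other parts in the tray and on the bench where they are.

Things in the scene. Friction and masses are not known exactly. Their poses are not given: they have to be found in the camera images.
- shaft: The steel shaft to fit, upright in one of the tray's compartments: 122 mm tall, about 0.36 kg. Origin at the centre of its lower end, z up. Journal 20 mm in diameter, 50 mm long, 1.5 mm lead-in; above it a collar 36 mm across, 8 mm thick; then a shank with flats; the output end, 18 mm across, with a second key (5 mm wide, 3 mm proud, seen from above) in line with the lower one.
- flats (a point): Grip point, on the shaft's axis 88 mm above its lower end. The shank's two spanner flats, 20 mm across and about 17 mm wide, face the shaft's +y and -y and run from 58 to 104 mm above its lower end. Axes as the shaft's.
- key_foot (a point): Outer lower end of the key on the shaft's journal, on the shaft's +x side (which faces away from the robot within 40 degrees at the start). The key is 6 mm wide, stands 4 mm proud of the journal and runs from 12 to 46 mm above the shaft's lower end. Axes as the shaft's.
- shoulder (a point): Centre of the underside of the shaft's collar, 50 mm above the shaft's lower end; axes as the shaft's. It sits on the hub face when the shaft is home.
- hub_face (a point): Centre of the hub's flat top, 112 mm above the bench, at the mouth of the vertical bore (21.5 mm). Fixed to the housing, does not turn with the hub; z up. The keyway, 8 mm wide, 5 mm deep, open at the top, as long as the bore, faces within 30 degrees of this +x, to be found by turning (the dark grub screw on the hub is over it). Beside the keyway the shaft goes in 12 mm: the key stands on the hub.
- spring_top (a point): Top of the spring cup in the bore, untouched, 44 mm below the hub face. From there the spring pushes the shaft back: 8 N at first touch, 12 N when the collar sits on the hub face, 6 mm further down. Let go, the shaft rises those 6 mm again.
- drive: The fixed stirrer drive: flange 130 mm across, housing 72 mm, toothed pulley 84 mm (72 to 94 mm high), on it the hub, 45 mm across, up to 112 mm. Origin at the centre of its underside, z up, +x away from its two brass water ports. Pulley and hub turn about the vertical axis only stiffly: 0.4 N m.
- tray: Fixed white open tray, 165 by 241 mm, walls 28 mm high, floor 4 mm thick, 2 by 3 compartments of about 77 by 75 mm (centres at x +-40 mm and y -78.5, 0, +78.5 mm in its frame). One part stands in each compartment, within about 7 mm of its centre. Origin at the centre of its underside.
- plain_shaft: Steel shaft like the one to fit, 122 mm tall, but without a key, in a tray compartment; to be left alone. Origin at its underside.
- thin_shaft: Smaller keyed shaft, 96 mm tall, collar 25 mm, in a tray compartment; to be left alone. Origin at its underside.
- tube_union: Steel tube union with hexagons of 30 mm, standing, 72 mm tall, in a tray compartment; to be left alone. Origin at its underside.
- spacer_sleeve: Steel sleeve, 36 mm in diameter, 42 mm tall, standing, in a tray compartment; to be left alone. Origin at its underside.
- hex_bolt: Bolt standing on its 32 mm head, 78 mm tall, in a tray compartment; to be left alone. Origin at its underside.
- spanner: Open-ended spanner, 190 mm long, lying on the bench; to be left alone. Origin at its underside, in the middle.
- blank_flange: Steel blank flange with a knob, 90 mm in diameter, 30 mm tall, on the bench; to be left alone. Origin at its underside.
- gauge: Round pressure gauge, 64 mm in diameter, lying face up on the bench; to be left alone. Origin at its underside.
Not all that is in view belongs to the job. Leave any red look-alike of the shaft alone. Leave any orange look-alike of the drive alone.

How it is judged:
By the outcome, as a careful person would: the job done as asked, in the order asked, and still so for the second after the job is handed in, while the arm keeps its last pose, push and grip.
It also fails if it takes over 72 s, if anything falls off the work surface, if the arm or the gripper's body presses on something with over 40 N, if the wrist force passes 120 N, or if a joint passes its speed limit or range.

## Working session

There is one attempt and no reset: what is moved stays moved. The work goes in short steps, Python scripts to look and compute and a tool call to move; the robot and the scene stay as the last step left them, time stands still between calls to the robot, and variables do not carry over. Pictures are saved under pics/ and viewed, at most 10 in all, crops included, and the job is handed in when it is done.

Besides the shell and the picture viewer there is one more tool, called after "Request:" as name(argument=value, ...), one argument or row to a line, values as JSON. send_rows: Moves the arm, as the interface text tells. Its arguments: {"type":"object","properties":{"steps":{"type":"array","items":{"type":"array","items":{"type":"number"}}},"squeeze":{"type":"number"}},"required":["steps"]}

```bash
mkdir -p pics
python3 - <<'E'
from plant import ctrl
import cv2,numpy as np
s=ctrl.get_state();print(s)
ims=[ctrl.read_camera(n) for n in("top","side","wrist")]
for n,i in zip(("top","side","wrist"),ims): cv2.imwrite(f"pics/{n}0.png",i[:,:,::-1])
for n in("top","side","wrist"):
  print(n,ctrl.calibration(n))
E
```

```text
{'time': 0.0, 'qpos': array([ 1.06500637e+00,  2.87183110e-01,  1.57820321e+00, -1.13630369e-05,
        1.27859818e+00, -1.50002801e-01]), 'dq': array([ 0.00099884,  0.00173781, -0.00066212,  0.00022264,  0.00061482,
       -0.00019338]), 'joint_efforts': array([-6.57736236e-04, -4.05970001e+01, -2.92629898e+01, -1.31443780e-04,
        5.70871387e-03, -7.68139046e-06]), 'eef_pos': array([0.23474293, 0.63209313, 0.20572143]), 'tcp_rot': array([ 1.76955045e-01,  9.84218208e-01, -1.13395753e-03, -3.80000480e-04]), 'contact_force': array([ 0.53957796,  0.27822577, -0.31579569]), 'wrist_torque': array([-0.00864087,  0.0096907 ,  0.07154142]), 'finger_force': 0.0, 'opening': 0.9967356835066558}
top {'intrinsics': array([[470.5176705 ,   0.        , 260.09413903],
       [  0.        , 470.5176705 , 185.92565439],
       [  0.        ,   0.        ,   1.        ]]), 'extrinsics': array([[-0.02866618, -0.9995428 , -0.00961462, -0.02226274],
       [ 0.99101488, -0.0296761 ,  0.13041797, -0.61508931],
       [-0.13064366, -0.00578965,  0.99141248, -1.41400883],
       [ 0.        ,  0.     
[... 306 characters left out ...]
0.63327222,  0.76355108, -0.15916631],
       [-0.14469519,  0.74972194,  0.64574013, -1.00942361],
       [ 0.        ,  0.        ,  0.        ,  1.        ]])}
wrist {'intrinsics': array([[297.31863964,   0.        , 251.80413631],
       [  0.        , 297.31863964, 193.54414075],
       [  0.        ,   0.        ,   1.        ]]), 'tool_from_camera': array([[ 7.51915737e-04,  9.56853479e-01,  2.90569878e-01,
         7.27971296e-02],
       [ 9.99999702e-01, -7.70068306e-04, -5.18738422e-05,
         5.81509201e-04],
       [ 1.74122987e-04,  2.90569831e-01, -9.56853773e-01,
        -1.67885498e-01],
       [ 0.00000000e+00,  0.00000000e+00,  0.00000000e+00,
         1.00000000e+00]])}
```

View pics/top0.png

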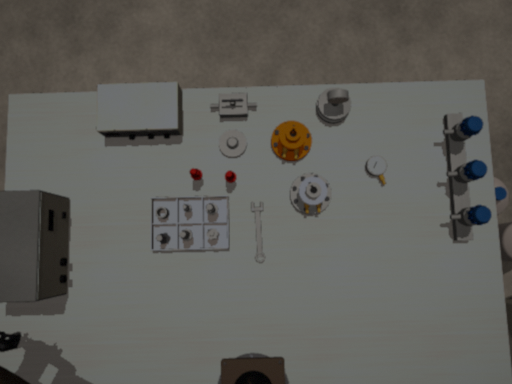

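View pics/side0.png

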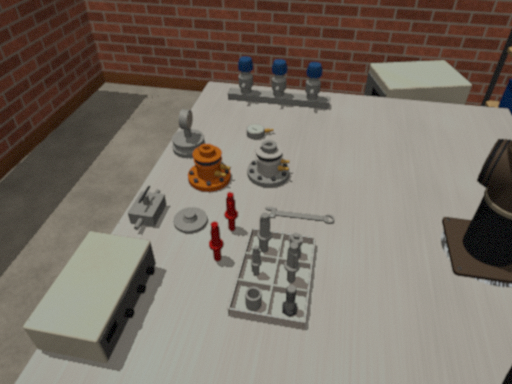

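The top view shows the tray at about (190,223) and the grey drive at (312,190). The orange look-alike is at (291,140) and the red shafts are at (196,174) and (230,176). Next I'll enlarge the tray and drive.

```bash
cat > h.py <<'E'
import numpy as np,cv2
from plant import ctrl
from scipy.spatial.transform import Rotation as R
def ray(cam,u,v,st=None):
    c=ctrl.calibration(cam);K=c["intrinsics"]
    x=(u-K[0,2])/K[0,0];y=(v-K[1,2])/K[1,1]
    if cam=="wrist":
        r=np.hypot(x,y)+1e-12;d=np.array([np.sin(r)*x/r,-np.sin(r)*y/r,-np.cos(r)])
        T=c["tool_from_camera"];Rt=R.from_quat(st["tcp_rot"]).as_matrix()
        return Rt@T[:3,3]+st["eef_pos"],Rt@T[:3,:3]@d
    E=c["extrinsics"];return -E[:3,:3].T@E[:3,3],E[:3,:3].T@np.array([x,-y,-1])
def hit(cam,u,v,z,st=None):
    o,d=ray(cam,u,v,st);return o+d*(z-o[2])/d[2]
def proj(cam,p,st=None):
    c=ctrl.calibration(cam);K=c["intrinsics"];p=np.asarray(p,float)
    if cam=="wrist":
        T=c["tool_from_camera"];Rt=R.from_quat(st["tcp_rot"]).as_matrix()
        q=T[:3,:3].T@(Rt.T@(p-st["eef_pos"])-T[:3,3]);q=q*[1,-1,-1]
        rr=np.hypot(q[0],q[1]);t=np.arctan2(rr,q[2]);q=q[:2]/(rr+1e-12)*t
        return K[:2,:2]@q+K[:2,2]
    q=(c["extrinsics"]@np.r_[p,1])[:3]*[1,-1,-1];return (K@(q/q[2]))[:2]
E
python3 - <<'E'
from h import *
t=cv2.imread("pics/top0.png");s=cv2.imread("pics/side0.png")
a=cv2.resize(t[190:256,146:236],(400,293),interpolation=cv2.INTER_CUBIC)
b=cv2.resize(s[200:330,225:325],(400,520),interpolation=cv2.INTER_CUBIC)
d=cv2.resize(t[165:220,280:345],(400,300),interpolation=cv2.INTER_CUBIC)
o=np.zeros((600,800,3),np.uint8);o[:293,:400]=a;o[300:600,:400]=d[:300];o[:520,400:]=b
cv2.imwrite("pics/c1.png",o)
for n,u,v,z in(("tray",190,223,.02),("hubtop",312,189,.112)):print(n,hit("top",u,v,z))
E
```

```text
tray [0.50724606 0.18080935 0.02      ]
hubtop [ 0.59106968 -0.19250609  0.112     ]
```

View pics/c1.png

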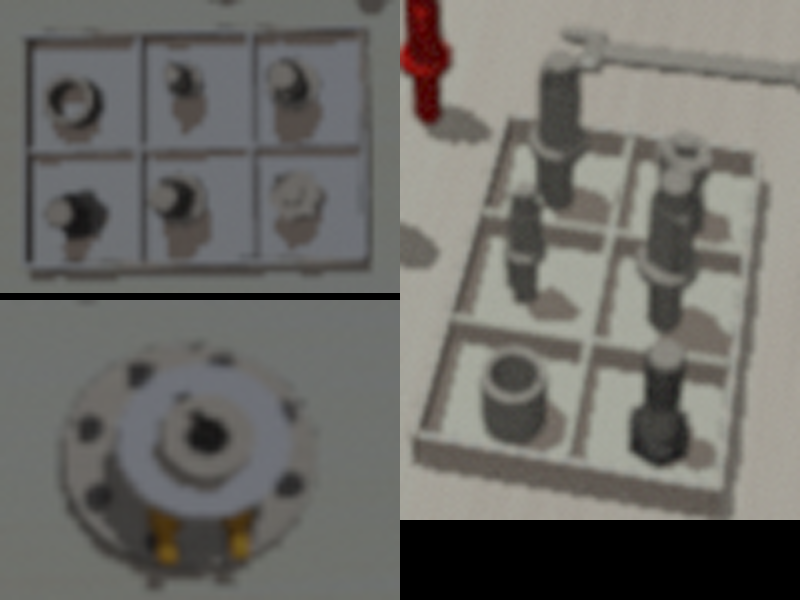

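View pics/wrist0.png

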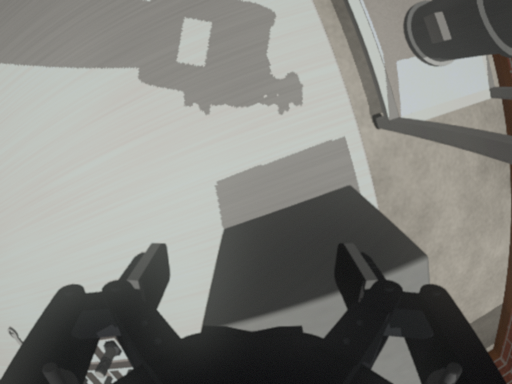

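The two 122 mm shafts stand in the top picture's far-right compartment, about px (211,208), and the near-middle one, about px (186,235). The smaller keyed one is at (186,208). The grub screw shows upper-left on the hub, about px (311,183). I need a close look at the keys, so I'm going above the tray.

Request:
send_rows(
  steps=[
    [0, 0, -0.04, 0, 1],
    [-0.42, -0.315, -0.065, -20.4, 1],
    [-0.42, -0.315, -0.065, -20.4, 1],
    [-0.42, -0.315, -0.065, -20.4, 1],
    [-0.42, -0.315, -0.065, -20.4, 1],
    [-0.42, -0.315, -0.065, -20.4, 1],
    [-0.42, -0.315, -0.065, -20.4, 1],
    [-0.42, -0.315, -0.065, -20.4, 1],
    [-0.42, -0.315, -0.065, -20.4, 1],
    [-0.42, -0.315, -0.065, -20.4, 1],
    [-0.42, -0.315, -0.065, -20.4, 1],
    [-0.42, -0.315, -0.065, -20.4, 1],
  ],
)

```text
time: 1.35
eef_pos: [0.5205, 0.1879, 0.272]
tcp_rot: [0.001, 1.0, -0.0, 0.0]
contact_force: [0.2, 1.1, -0.0]
opening: 1.006
finger_force: 0.0
```

Run:
```python
from h import *
s=ctrl.get_state();i=ctrl.read_camera("wrist");cv2.imwrite("pics/w1.png",i[:,:,::-1])
print(s["time"],s["eef_pos"],s["tcp_rot"],s["qpos"])
cv2.imwrite("pics/w1b.png",cv2.resize(i[:,:,::-1],(768,576),interpolation=cv2.INTER_CUBIC))
for n,u,v in(("A",211,208),("B",186,235)):
  p=hit("top",u,v,.126);print(n,p,proj("wrist",p,s))
```

```text
1.35 [0.52048478 0.18791202 0.2720386 ] [ 1.43334583e-03  9.99998882e-01 -4.04797410e-04  1.30724043e-04] [ 1.63528472e-01 -2.70934648e-02  1.80448642e+00 -8.59844781e-04
  1.36407482e+00 -1.40422473e+00]
A [0.54275709 0.10297953 0.126     ] [176.53157504 193.33260515]
B [0.46715451 0.17598378 0.126     ] [240.32524835 124.22249103]
```

View pics/w1b.png

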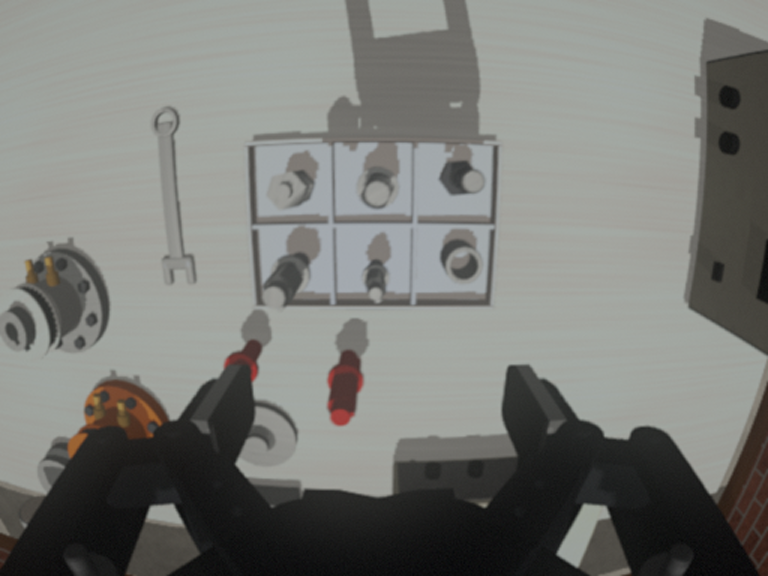

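The wrist view shows both large shafts: A with its top at (183,197) and B at (251,127) in native px. I'll enlarge both.

Run:
```python
from h import *
i=cv2.imread("pics/w1.png")
a=cv2.resize(i[150:210,165:225],(400,400),interpolation=cv2.INTER_CUBIC)
b=cv2.resize(i[95:155,222:282],(400,400),interpolation=cv2.INTER_CUBIC)
o=np.hstack([a,b]);o=np.clip(o*1.4,0,255).astype(np.uint8);cv2.imwrite("pics/c2.png",o)
```

```text
(no output)
```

View pics/c2.png

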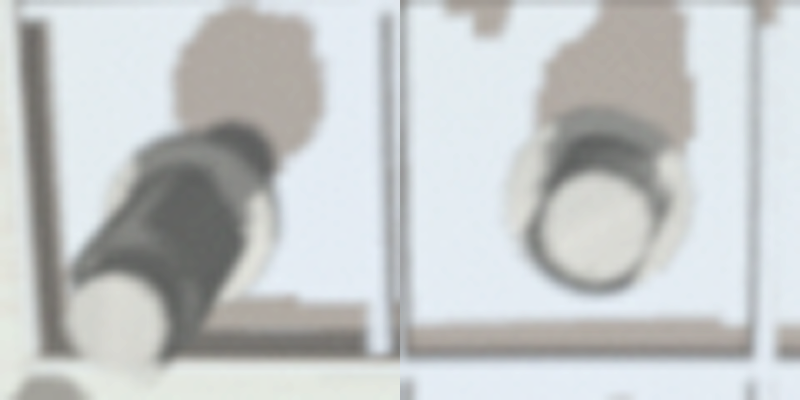

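A has a key bump on its top, at lower right (150,360) in the crop. B's top is plainly round, so A is the shaft to fit. I'm moving the camera straight above it.

Request:
send_rows(
  steps=[
    [-0.095, -0.085, 0.1, 0, 1],
    [-0.095, -0.085, 0.1, 0, 1],
    [-0.095, -0.085, 0.1, 0, 1],
    [-0.095, -0.085, 0.1, 0, 1],
    [-0.095, -0.085, 0.1, 0, 1],
  ],
)

```text
time: 1.9
eef_pos: [0.6133, 0.1053, 0.1694]
tcp_rot: [0.001, 1.0, 0.0, -0.003]
contact_force: [-0.6, -0.3, -0.3]
opening: 1.0
finger_force: 0.0
```

Run:
```python
from h import *
s=ctrl.get_state();i=ctrl.read_camera("wrist")[:,:,::-1];cv2.imwrite("pics/w2.png",i)
print(s["time"],s["eef_pos"],s["tcp_rot"])
p=proj("wrist",[.543,.103,.126],s);print(p);u,v=map(int,p)
u0,v0=max(0,u-50),max(0,v-50);print(u0,v0)
cv2.imwrite("pics/c3.png",np.clip(1.3*cv2.resize(i[v0:v0+100,u0:u0+100],(600,600),interpolation=cv2.INTER_CUBIC),0,255))
```

```text
1.9 [0.61325035 0.10527043 0.16937333] [ 8.98570743e-04  9.99996206e-01  8.00026989e-05 -2.60290049e-03]
[248.28385803 109.63995369]
198 59[ WARN:0@1.456] global loadsave.cpp:1063 imwrite_ Unsupported depth image for selected encoder is fallbacked to CV_8U.
```

View pics/c3.png

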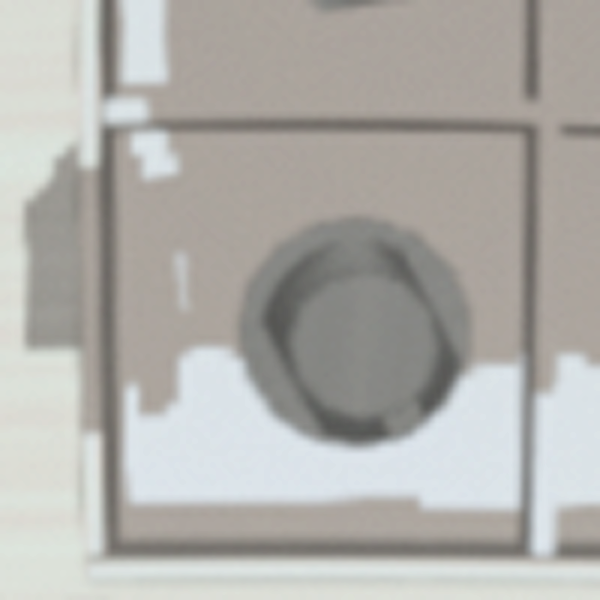

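The crop shows A from straight above. Its top circle centre is at native px (258.3,116) and the key bump is at (266,129). The flat edges agree on a shaft yaw of about +27° (towards +y).

Run:
```python
from h import *
s=ctrl.get_state()
c=hit("wrist",258.3,116,.126,s);k=hit("wrist",266,129,.126,s);print(c,k,np.degrees(np.arctan2(*(k-c)[1::-1])))
q=[hit("wrist",198+x/6,59+y/6,.108,s) for x,y in((400,250),(455,360),(265,320),(320,430))]
for a,b in((q[0],q[1]),(q[2],q[3])):print(np.degrees(np.arctan2(*(b-a)[1::-1])),(a+b)/2)
print("collar",hit("wrist",198+355/6,59+331/6,.062,s))
for u,v in((230,174),(196,172)):print("red",hit("top",u,v,.12))
print(s["qpos"])
```

```text
[0.54806046 0.11105875 0.126     ] [0.55739657 0.11659631 0.126     ] 30.673608744998457
26.730515083421867 [0.54376494 0.11988935 0.108     ]
26.196279833165704 [0.55293484 0.10256191 0.108     ]
collar [0.54838908 0.11141627 0.062     ]
red [0.64153601 0.0464224  0.12      ]
red [0.6504885 0.1461057 0.12     ]
[ 8.60141624e-03  2.04563017e-01  1.74170208e+00  5.24857193e-04
  1.19741473e+00 -1.56186024e+00]
```

Request:
send_rows(
  steps=[
    [0.03, 0.003, -0.02, 8.5, 0.3],
    [0.065, 0.006, -0.02, 17, 0.3],
    [0.065, 0.006, -0.02, 25.5, 0.3],
    [0.065, 0.006, -0.02, 34, 0.3],
    [0.065, 0.006, -0.02, 42.5, 0.3],
    [0.065, 0.006, -0.02, 51, 0.3],
    [0.065, 0.006, -0.02, 59.5, 0.3],
    [0.065, 0.006, -0.02, 68, 0.3],
    [0.065, 0.006, -0.02, 76.5, 0.3],
    [0.065, 0.006, -0.02, 85, 0.3],
    [0.065, 0.006, -0.02, 93.5, 0.3],
    [0.065, 0.006, -0.02, 102, 0.3],
  ],
)

```text
time: 3.15
eef_pos: [0.549, 0.1139, 0.1948]
tcp_rot: [0.778, 0.628, 0.002, 0.001]
contact_force: [-0.4, 0.5, 0.1]
opening: 0.648
finger_force: 0.0
```

Request:
send_rows(
  steps=[
    [0, 0, 0, 8.5, 0.3],
    [0, 0, 0, 17, 0.3],
    [0, 0, 0, 25.5, 0.3],
    [0, 0, 0, 34, 0.3],
    [0, 0, 0, 42.5, 0.3],
    [0, 0, 0, 51, 0.3],
    [0, 0, 0, 51, 0.3],
    [0, 0, 0, 51, 0.3],
    [0, 0, 0, 51, 0.3],
  ],
)

```text
time: 4.05
eef_pos: [0.549, 0.1128, 0.1931]
tcp_rot: [0.972, 0.235, 0.001, 0.0]
contact_force: [-0.5, 0.2, 0.4]
opening: 0.652
finger_force: 0.0
```

Run:
```python
from h import *
s=ctrl.get_state();i=ctrl.read_camera("wrist")[:,:,::-1];cv2.imwrite("pics/w3.png",i)
Rm=R.from_quat(s["tcp_rot"]).as_matrix();print(s["time"],s["eef_pos"],s["opening"],s["qpos"],"yaw",np.degrees(np.arctan2(Rm[1,0],Rm[0,0])),Rm[:,2])
print("tool shift",Rm.T@(np.array([.548,.111,.081])-s["eef_pos"]))
```

```text
4.05 [0.54904422 0.11279194 0.19310411] 0.6522795151890316 [2.15612079e-02 4.61544163e-02 1.87570552e+00 1.11359838e-04
 1.21822745e+00 1.11780096e+00] yaw 27.187912859467087 [ 1.50266105e-03  1.36938461e-04 -9.99998862e-01]
tool shift [-0.00190445  0.00105353  0.11210217]
```

Request:
send_rows(
  steps=[
    [-0.002, 0.001, 0.04, 0, 0.3],
    [-0.002, 0.001, 0.08, 0, 0.3],
    [-0.002, 0.001, 0.112, 0, 0.3],
    [-0.002, 0.001, 0.112, 0, 0.3],
    [-0.002, 0.001, 0.112, 0, 0.3],
    [-0.002, 0.001, 0.112, 0, 0.3],
  ],
)

```text
time: 4.7
eef_pos: [0.5497, 0.1104, 0.0827]
tcp_rot: [0.972, 0.234, 0.002, 0.0]
contact_force: [0.6, -1.1, 0.0]
opening: 0.647
finger_force: 0.0
```

Request:
send_rows(
  steps=[
    [0, 0, 0, 0, -1],
    [0, 0, 0, 0, -1],
    [0, 0, 0, 0, -1],
    [0, 0, 0, 0, -1],
    [0, 0, 0, 0, -1],
    [0, 0, 0, 0, -1],
    [0, 0, 0, 0, -1],
    [0, 0, 0, 0, -1],
  ],
  squeeze=90,
)

```text
time: 5.5
eef_pos: [0.5491, 0.1106, 0.082]
tcp_rot: [0.972, 0.234, 0.002, 0.0]
contact_force: [-0.5, 0.9, 5.8]
opening: 0.169
finger_force: 88.1
```

Request:
send_rows(
  steps=[
    [0, 0, -0.02, 0, -1],
    [0, 0, -0.05, 0, -1],
    [0, 0, -0.09, 0, -1],
    [0, 0, -0.138, 0, -1],
    [-0.02, 0.035, -0.138, 0, -1],
    [-0.045, 0.075, -0.138, 0, -1],
    [-0.07, 0.115, -0.138, 0, -1],
    [-0.095, 0.155, -0.138, 0, -1],
    [-0.12, 0.2, -0.138, 0, -1],
    [-0.145, 0.24, -0.138, 0, -1],
    [-0.174, 0.288, -0.138, 0, -1],
    [-0.174, 0.288, -0.138, 0, -1],
  ],
)

```text
time: 6.7
eef_pos: [0.5218, -0.2302, 0.2164]
tcp_rot: [0.973, 0.231, -0.002, 0.0]
contact_force: [0.2, 0.6, -3.9]
opening: 0.171
finger_force: 88.8
```

Request:
send_rows(
  steps=[
    [0, 0, 0, 0, -1],
    [0, 0, 0, 0, -1],
    [0, 0, 0, 0, -1],
  ],
)

```text
time: 7.0
eef_pos: [0.5234, -0.2235, 0.2174]
tcp_rot: [0.972, 0.234, -0.0, -0.001]
contact_force: [0.4, 0.2, -3.4]
opening: 0.17
finger_force: 88.9
```

Run:
```python
from h import *
s=ctrl.get_state();i=ctrl.read_camera("wrist")[:,:,::-1].copy();cv2.imwrite("pics/w4.png",i)
sd=ctrl.read_camera("side")[:,:,::-1];cv2.imwrite("pics/s4.png",sd)
print(s["time"],s["eef_pos"],s["contact_force"],s["qpos"])
p=proj("wrist",[.591,-.1925,.112],s);print(p);u,v=map(int,p);u0,v0=max(0,min(u-50,412)),max(0,min(v-50,284));print(u0,v0)
o=np.zeros((600,800,3),np.uint8)
o[:,:500]=np.clip(cv2.resize(i[v0:v0+120,u0:u0+100],(500,600),interpolation=cv2.INTER_CUBIC)*1.2,0,255)
p=proj("side",s["eef_pos"],s);a,b=map(int,p);print(a,b);o[:450,500:]=cv2.resize(sd[b-50:b+70,a-40:a+40],(300,450))
cv2.imwrite("pics/c4.png",o)
```

```text
7.0 [ 0.52344264 -0.22352117  0.21742373] [ 0.41347088  0.17119185 -3.42013709] [-5.81996299e-01  4.69233303e-02  1.82946932e+00  4.22974954e-04
  1.26674218e+00  5.15326484e-01]
[254.86786217 106.98223169]
204 56
294 109
```

View pics/c4.png

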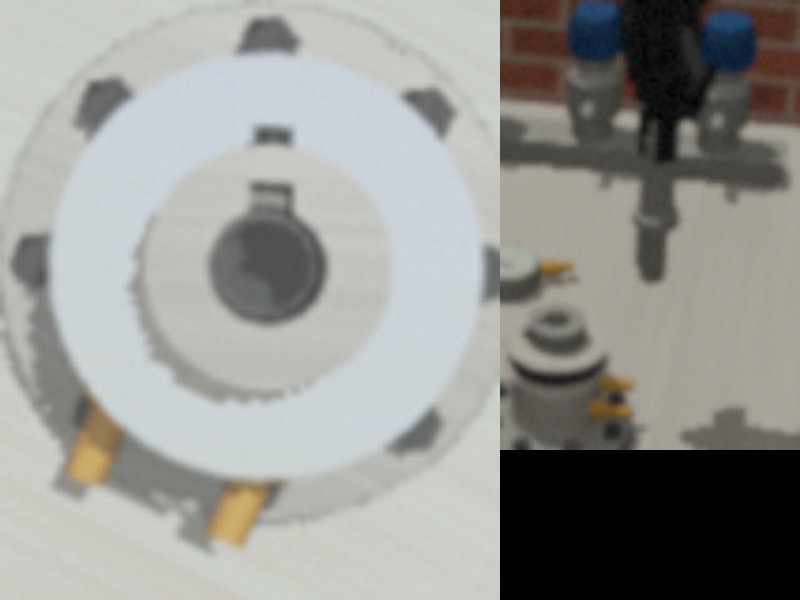

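The crop shows the bore centre at native px (257.6,109). The keyway and grub screw point straight up, about 2° to the right, so along the tool's +x. The side view shows the shaft upright in the jaws. Next I'll check the shaft's lower end in the same wrist frame.

Run:
```python
from h import *
s=ctrl.get_state();Rm=R.from_quat(s["tcp_rot"]).as_matrix()
h=hit("wrist",257.6,109,.112,s);k=hit("wrist",204+271/5,56+190/5,.112,s);d=Rm.T@(k-h);print(h,"keyway turn",np.degrees(np.arctan2(d[1],d[0])))
print("shift",Rm.T@(h-s["eef_pos"]))
i=cv2.imread("pics/w4.png")
for q in((0,0,.077),(.01,0,.077),(.018,0,.027),(.0,0,.008),(.014,0,.065)):print(q,proj("wrist",Rm@np.array(q)+s["eef_pos"],s))
cv2.imwrite("pics/c5.png",np.clip(cv2.resize(i[165:265,190:320],(780,600),interpolation=cv2.INTER_CUBIC)*1.5,0,255).astype(np.uint8))
```

```text
[ 0.59083209 -0.19580323  0.112     ] keyway turn 2.107671488836481
shift [0.07246234 0.0058408  0.10590969]
(0, 0, 0.077) [251.07334936 194.60159559]
(0.01, 0, 0.077) [251.07405358 183.38941715]
(0.018, 0, 0.027) [250.8992821  190.97198828]
(0.0, 0, 0.008) [250.81935078 226.22256785]
(0.014, 0, 0.065) [251.0388654  182.44382356]
```

View pics/c5.png

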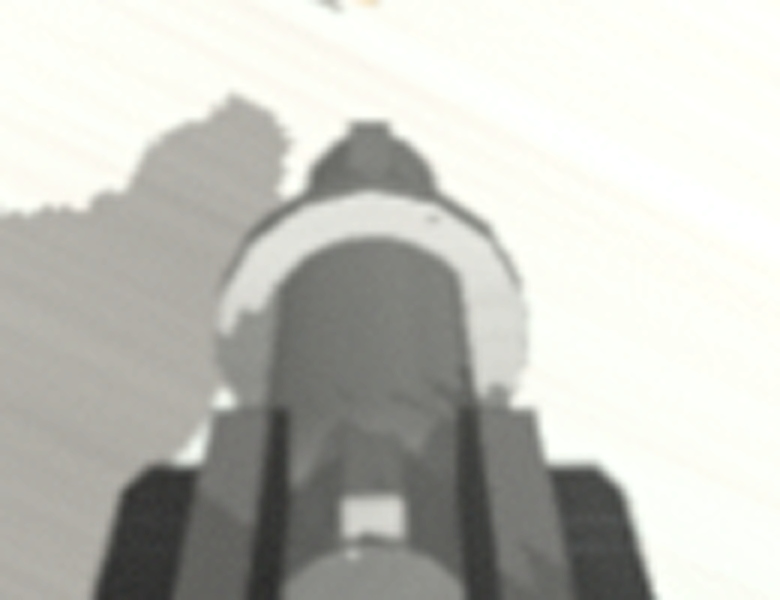

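The key sits centred at native px (251.3,185) and points along the tool's +x. The shaft sits 2 to 3 mm towards tool −x, which I'll allow for. Now I'll hover just above the hub, turn 2° and compare there.

Request:
send_rows(
  steps=[
    [0.03, 0.002, 0, 2, -1],
    [0.06, 0.004, 0, 2, -1],
    [0.0755, 0.0056, 0, 2, -1],
    [0.0755, 0.0056, 0.01, 2, -1],
    [0.0755, 0.0056, 0.02, 2, -1],
    [0.0755, 0.0056, 0.02, 2, -1],
    [0.0755, 0.0056, 0.02, 2, -1],
    [0.0755, 0.0056, 0.02, 2, -1],
  ],
)

```text
time: 7.9
eef_pos: [0.593, -0.1965, 0.1984]
tcp_rot: [0.976, 0.216, 0.0, 0.0]
contact_force: [0.1, 0.4, -3.2]
opening: 0.172
finger_force: 88.9
```

Run:
```python
from h import *
s=ctrl.get_state();i=ctrl.read_camera("wrist")[:,:,::-1].copy();cv2.imwrite("pics/w5.png",i)
Rm=R.from_quat(s["tcp_rot"]).as_matrix();print(s["time"],s["eef_pos"],s["contact_force"],Rm[:,0],"shift left",Rm.T@(np.array([.59083,-.1958,.112])-s["eef_pos"]))
cv2.imwrite("pics/c6.png",np.clip(cv2.resize(i[140:240,185:315],(780,600),interpolation=cv2.INTER_CUBIC)*1.3,0,255).astype(np.uint8))
```

```text
7.9 [ 0.59298219 -0.19645146  0.19840519] [ 0.08765043  0.41380284 -3.23383559] [9.06531239e-01 4.22138733e-01 5.47678406e-05] shift left [-0.00168075 -0.00152836  0.08640458]
```

View pics/c6.png

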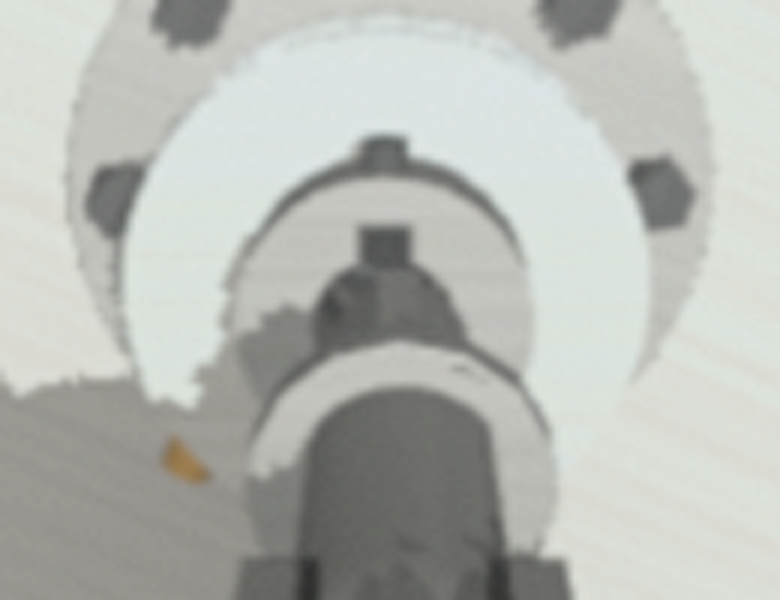

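Run:
```python
from h import *
s=ctrl.get_state();Rm=R.from_quat(s["tcp_rot"]).as_matrix()
def t(u,v,z):
    o,d=ray("wrist",u,v,s);o=Rm.T@(o-s["eef_pos"]);d=Rm.T@d;return o+d*(z-o[2])/d[2]
f=lambda x,y:(185+x/6,140+y/6)
print("keyway outer",t(*f(385,226),.0864)-[.01575,0,0])
print("hub far edge",t(*f(383,177),.0864)-[.0225,0,0])
print("hub L/R",t(*f(232,290),.0864),t(*f(533,290),.0864))
print("bore edge",t(*f(385,262),.0864)-[.01075,0,0])
for z in(.063,.065,.067):print("key foot",t(251.3,185,z)-[.014,0,0])
for z in(.017,.02):print("collar",t(251.2,196.7,z)-[.018,0,0])
print("collar LR",t(*f(247,470),.019),t(*f(555,470),.019))
```

```text
keyway outer [-0.00302337 -0.00174897  0.0864    ]
hub far edge [-0.00241149 -0.00202979  0.0864    ]
hub L/R [ 0.0029546  -0.02451666  0.0864    ] [0.00298301 0.02020696 0.0864    ]
bore edge [-0.00349545 -0.00175763  0.0864    ]
key foot [-0.00157823  0.00016853  0.063     ]
key foot [-0.00212438  0.00016536  0.065     ]
key foot [-0.00267052  0.0001622   0.067     ]
collar [-0.000924    0.00017825  0.017     ]
collar [-0.00187152  0.00017248  0.02      ]
collar LR [ 0.00105278 -0.01678359  0.019     ] [0.00107914 0.01799162 0.019     ]
```

Request:
send_rows(
  steps=[
    [-0.0008, -0.0021, 0, 0, -1],
    [-0.0008, -0.0021, 0.004, 0, -1],
    [-0.0008, -0.0021, 0.008, 0, -1],
    [-0.0008, -0.0021, 0.01, 0, -1],
    [-0.0008, -0.0021, 0.012, 0, -1],
    [-0.0008, -0.0021, 0.012, 0, -1],
    [-0.0008, -0.0021, 0.012, 0, -1],
  ],
)

```text
time: 8.65
eef_pos: [0.5918, -0.1944, 0.1861]
tcp_rot: [0.976, 0.217, -0.0, -0.0]
contact_force: [0.8, 0.5, -4.5]
opening: 0.175
finger_force: 88.7
```

Request:
send_rows(
  steps=[
    [0, 0, 0.002, 0, -1],
    [0, 0, 0.004, 0, -1],
    [0, 0, 0.006, 0, -1],
    [0, 0, 0.006, 0, -1],
    [0, 0, 0.006, 0, -1],
  ],
)

```text
time: 9.15
eef_pos: [0.5917, -0.1943, 0.18]
tcp_rot: [0.976, 0.217, -0.0, -0.0]
contact_force: [0.1, -0.2, -3.6]
opening: 0.171
finger_force: 88.7
```

Request:
send_rows(
  steps=[
    [0, 0, 0.001, 0, -1],
    [0, 0, 0.002, 0, -1],
    [0, 0, 0.003, 0, -1],
    [0, 0, 0.004, 0, -1],
    [0, 0, 0.004, 0, -1],
  ],
)

```text
time: 9.65
eef_pos: [0.5916, -0.1943, 0.1759]
tcp_rot: [0.976, 0.217, -0.0, -0.0]
contact_force: [-0.3, 0.6, -3.9]
opening: 0.17
finger_force: 88.7
```

Request:
send_rows(
  steps=[
    [0, 0, 0.001, 0, -1],
    [0, 0, 0.002, 0, -1],
    [0, 0, 0.003, 0, -1],
    [0, 0, 0.004, 0, -1],
    [0, 0, 0.005, 0, -1],
    [0, 0, 0.006, 0, -1],
    [0, 0, 0.006, 0, -1],
  ],
)

```text
time: 10.35
eef_pos: [0.5916, -0.1943, 0.1699]
tcp_rot: [0.976, 0.217, -0.0, -0.0]
contact_force: [-1.2, 0.5, -4.6]
opening: 0.168
finger_force: 88.7
```

Request:
send_rows(
  steps=[
    [0, 0, 0.003, 0, -1],
    [0, 0, 0.006, 0, -1],
    [0, 0, 0.009, 0, -1],
    [0, 0, 0.012, 0, -1],
    [0, 0, 0.015, 0, -1],
    [0, 0, 0.018, 0, -1],
    [0, 0, 0.019, 0, -1],
    [0, 0, 0.019, 0, -1],
  ],
)

```text
time: 11.15
eef_pos: [0.5916, -0.1943, 0.1508]
tcp_rot: [0.976, 0.217, -0.0, -0.0]
contact_force: [-0.6, -0.5, -4.1]
opening: 0.172
finger_force: 88.7
```

Request:
send_rows(
  steps=[
    [0, 0, 0.001, 0, -1],
    [0, 0, 0.002, 0, -1],
    [0, 0, 0.003, 0, -1],
    [0, 0, 0.004, 0, -1],
    [0, 0, 0.005, 0, -1],
    [0, 0, 0.006, 0, -1],
    [0, 0, 0.006, 0, -1],
  ],
)

```text
time: 11.85
eef_pos: [0.5921, -0.1945, 0.1461]
tcp_rot: [0.976, 0.217, 0.0, 0.0]
contact_force: [-1.0, 0.2, 0.0]
opening: 0.17
finger_force: 89.3
```

Request:
send_rows(
  steps=[
    [0, 0, 0.001, 0, -1],
    [0, 0, 0.002, 0, -1],
    [0, 0, 0.003, 0, -1],
    [0, 0, 0.004, 0, -1],
    [0, 0, 0.004, 0, -1],
  ],
)

```text
time: 12.35
eef_pos: [0.5924, -0.1947, 0.1425]
tcp_rot: [0.976, 0.217, 0.001, 0.001]
contact_force: [-1.8, 1.5, 6.5]
opening: 0.17
finger_force: 90.3
```

Request:
send_rows(
  steps=[
    [0, 0, 0.001, 0, -1],
    [0, 0, 0.002, 0, -1],
    [0, 0, 0.003, 0, -1],
    [0, 0, 0.003, 0, -1],
    [0, 0, 0.003, 0, -1],
  ],
)

```text
time: 12.85
eef_pos: [0.5927, -0.1947, 0.1403]
tcp_rot: [0.976, 0.217, 0.001, 0.001]
contact_force: [-2.3, 2.0, 7.2]
opening: 0.174
finger_force: 90.5
```

Request:
send_rows(
  steps=[
    [0, 0, 0.0005, 0, -1],
    [0, 0, 0.001, 0, -1],
    [0, 0, 0.0015, 0, -1],
    [0, 0, 0.002, 0, -1],
    [0, 0, 0.002, 0, -1],
    [0, 0, 0.002, 0, -1],
  ],
)

```text
time: 13.45
eef_pos: [0.5929, -0.1948, 0.1402]
tcp_rot: [0.976, 0.217, 0.001, 0.001]
contact_force: [-4.1, 3.2, 13.4]
opening: 0.172
finger_force: 91.4
```

Request:
send_rows(
  steps=[
    [0, 0, 0.0005, 0, -1],
    [0, 0, 0.001, 0, -1],
    [0, 0, 0.0015, 0, -1],
    [0, 0, 0.0015, 0, -1],
    [0, 0, 0.0015, 0, -1],
  ],
  squeeze=110,
)

```text
time: 13.95
eef_pos: [0.593, -0.1948, 0.1402]
tcp_rot: [0.976, 0.217, 0.001, 0.001]
contact_force: [-7.3, 4.0, 19.2]
opening: 0.161
finger_force: 109.4
```

The push stops hard at z = 0.1402, against an expected 0.140, and the force is well above the spring's. I'll check numerically for slip in the jaws and that it holds still.

Run:
```python
from h import *
a=cv2.imread("pics/w4.png");b=ctrl.read_camera("wrist")[:,:,::-1].copy();cv2.imwrite("pics/w6.png",b)
for n,(y,x,h,w) in{"keytop":(240,240,22,30),"collar":(196,222,30,60)}.items():
  m=cv2.matchTemplate(b[y-15:y+h+15,x-15:x+w+15],a[y:y+h,x:x+w],cv2.TM_CCOEFF_NORMED);_,v,_,l=cv2.minMaxLoc(m);print(n,v,l[0]-15,l[1]-15)
s=ctrl.get_state();print(s["time"],s["eef_pos"],s["contact_force"],s["wrist_torque"],s["finger_force"])
```

```text
keytop 0.9344120025634766 0 0
collar 0.9003579020500183 0 1
14.0 [ 0.59301417 -0.19482651  0.14023729] [-5.54955127  3.22117156 18.16636348] [ 0.83909783  1.36521769 -0.01515858] 109.37442752067
```

Request:
send_rows(
  steps=[
    [0, 0, 0.0005, 0, -1],
    [0, 0, 0.0005, 0, -1],
    [0, 0, 0.0005, 0, -1],
    [0, 0, 0.0005, 0, -1],
    [0, 0, 0.0005, 0, -1],
    [0, 0, 0.0005, 0, -1],
  ],
)

```text
time: 14.6
eef_pos: [0.593, -0.1948, 0.1402]
tcp_rot: [0.976, 0.217, 0.001, 0.001]
contact_force: [-6.7, 3.5, 20.3]
opening: 0.162
finger_force: 109.6
```

Run:
```python
from plant import ctrl
s=ctrl.get_state();print(s["eef_pos"],s["contact_force"]);print(ctrl.sign_off())
```

```text
[ 0.59304383 -0.19481358  0.1401719 ] [-6.68954839  3.50261844 20.32221935]
the job is handed in; nothing more can be done
None
```

The larger keyed shaft is in the hub with its key in the keyway and, going by the hard stop at the expected height, its collar home; the arm is still pressing it down at about 24 N, and I handed the job in at 14.6 s.

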